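# Find the rotor key that fits the centrifuge nut

### The arm

A 6-joint arm with a two-finger parallel gripper is mounted at the origin on the work surface. World frame = base frame: x ahead of the robot, y to its left, z up, the work surface at z = 0. Lengths are in m, angles in rad, forces in N, time in s.
With the tool pointing down it reaches from about 0.35 to 0.775 m from the base axis. Payload 5.5 kg.
Tool frame: the origin (TCP) lies where the fingers leave the gripper's body, on its centre line; the fingertips stand 73 mm ahead of it and the grasp point (between the pads) lies 54 mm ahead of it; z points along the fingers, y is the direction in which the jaws open and shut (so a half turn about z gives the same grasp; the last joint's range is limited). The gripper opens to 85 mm and grips with 20 to 120 N. Pads are 22 mm wide; open, the fingers measure 114 mm over their backs; the gripper's body (76 mm by 85 mm) begins 54 mm behind the grasp point. The pads swing forward as they close: fully open they stand 13 mm farther back than shut.
Start: joints at [1.072, 0.313, 0.046, 1.304, 0, 1.431], TCP at [0.202, 0.538, 0.304] pointing down, gripper open.
Joint ranges: [-2.76, 2.76], [-0.86, 1.69], [-1.03, 1.26], [-2.2, 2.34], [-1.47, 1.5], [-3.14, 3.14]. Speed limits (rad/s): [2.57, 2.57, 3.14, 3.14, 3.14, 3.14].

### API

Orientations are given as a unit quaternion [w, x, y, z].
In Python, from workcell import env, read_camera, job, cut_out gives the robot as it stands.
- The arm moves only by the tool servo_tool, never from a script. Its argument "deltas" is a list of rows, each an object of numbers: "dx", "dy", "dz": the shift along the world's x, y, z in mm; "rx", "ry", "rz": the turn, a rotation vector about the world's x, y, z in rad; "fingers": the closure, from -1 (fully open) to 1 (shut). A call has 1 to 8 rows; each row shifts and turns the commanded pose from where the row before left it; what a row does not reach is not made up. A row lasts 1/10 s, in which the tool goes at most 50 mm and 8.59 degrees, less where a joint would pass 70% of its speed; a pose out of reach is approached as far as the arm can. A call is refused whole if a number of a shift passes 50 or a number of a turn 0.15, either way. A call with a gripper value outside its range is refused whole. The fingers move at their own pace and stop on an object; "newtons" is the grip in N (left out, the last holds). Time passes only in rows, so rows that do not move let the fingers close. It gives the time, the measured TCP pose, the force and the opening at its end, in the units of the state.
- env.get_state(): the state, without advancing time (a new reading comes with each control period).
- read_camera(name): name is "scene" or "top" or "wrist"; returns a dict with "img" (400x640x3 uint8, red, green, blue), "intrinsics" (3x3 intrinsics, pixels), "k1" (the pictures are not rectified: a ray, as slopes to the right and down, at radius r is drawn at 1 + k1 r^2 times it, then the intrinsics apply), "extrinsics" (4x4, takes a point from camera to world coordinates); the wrist camera has in their place "hand_eye" (4x4, takes a point from camera to tool coordinates, whose origin is the TCP and whose axes are the flange's). Camera axes: x right, y down, z forward; pixel columns grow to the right and rows downward; lengths in m; the calibration is good to about 2 mm. A picture is of the moment at which its call begins: read the wrist's pose just before it. There is no depth.
- job.hand_in(): hands the job in, once; it reports no verdict.
Trained networks look in the newest picture that a camera, given by its name, has taken for a name from the list of things; names that differ only in an ending like _2 or _b are one class to them, and where a whole thing is asked for, a point or a joint stands for the part that bears it (a point fixed in the world has none). Each returns a list of dicts, best first, with "confidence" (0 to 1); they miss things now and then, are a little off and sometimes report something else, mostly with a low value. They report only what shows in the picture. A call takes as long as a camera call. They do not tell look-alikes from the thing itself.
- cut_out(target, camera): "region" (400x640 bool, what is visible of it) and "extent" ([left, top, right, bottom] in pixels, round what is visible of it).
The state is a dict: "clock": time; "joint_pos": joint angles; "qvel": joint speeds; "tau": joint torques, N m; "tcp_pos": TCP position; "orientation": TCP orientation; "wrist_force": force on the tool from outside, world axes, zero at the start; "ft_torque": the same for the moment, N m; "finger_gap": finger opening in m.
Only numpy, scipy, OpenCV 4.12 (cv2) and the standard library are available. Lean on these libraries where they do the work, as an engineer would, in place of code of your own. Each camera call takes 0.05 s, during which the arm holds its last target. There are 200 camera calls.

### The job

Turn the speed dial of the open centrifuge back to zero. Then try the rotor keys from the key rail on the nut in the middle of the centrifuge's rotor until you find the one that fits, and put any key that does not fit back upright on a peg of the rail. Finish while still holding the right key, upright and fully home over the nut, with the other two keys on the rail and nothing else on the bench disturbed.

Things in the scene. Friction and masses are not known exactly. Their poses are not given: they have to be found in the camera images.
- speed_dial (a joint): angle of the centrifuge's speed dial in rad: 0 when the white pointer line is at the red zero mark, growing as the dial is turned clockwise seen from above; starts between 0.6 and 1.3. A stop prevents turning below 0; friction holds it where it is left (0.04 N m)
- dial_grip (a point): point on the dial's vertical axis, half way up its bar grip, turning with the dial. The dial is black: a 44 mm disc, 6 mm thick, lying on the deck, with an upright bar across it 42 mm long (along this point's x axis), 13 mm thick (along its y) and 24 mm high; this point is 12 mm below the top of the bar and 12 mm above the disc. The pointer line is on the +x half of the bar
- dial_zero (a point): centre of the red zero mark on the deck, 28.5 mm from the dial's axis, towards the rotor (the centrifuge's +x)
- spindle (a point): seat of the rotor nut, on the rotor's vertical axis, 102 mm above the table: floor of the round recess round the nut; x to the centrifuge's back, z up. The brass hex nut stands on it: 12 mm of hexagon with two flats facing +x and -x, then a 4 mm lead-in cone. The recess, 12 mm deep, is 1.5 mm wider all round than the fitting key's tube. The rotor is braked and does not turn
- nut_top (a point): top of the nut, 16 mm above its seat. The nut is one of three sizes; which one is fitted changes from start to start and is not told: try. A key too small stops on top of the nut, one too large on the rim of the rotor's hub, both 12 to 16 mm above the seat; the right key goes down until its lower end is on the seat
- centrifuge: white microcentrifuge, fixed, 280 mm deep (x), 230 wide (y), deck 130 mm above the table; origin under its centre, x to the back. Bowl 164 mm across round the spindle (30 mm behind the centre), dial on the deck in front of it. The open lid stands at the rear, leaning back, up to 320 mm high. Two spare rotors with other nuts are on a white stand on its left: leave them
- key_rail: grey rail, fixed, 235 mm long (x), 56 mm wide (y), its top 14 mm above the table (origin at the centre of its underside), with three upright steel pegs 75 mm apart in a row, 7 mm thick and 16 mm high, over which the hollow lower ends of the keys stand
- peg_1 (a point): foot of peg 1, on the rail's top: a key on this peg has its lower end at this height, within 8 mm of the peg's axis
- peg_2 (a point): foot of peg 2, on the rail's top: a key on this peg has its lower end at this height, within 8 mm of the peg's axis
- peg_3 (a point): foot of peg 3, on the rail's top: a key on this peg has its lower end at this height, within 8 mm of the peg's axis
- key_a: rotor key with the thinnest tube (20 mm across outer corners). Steel, blue T-handle, 120 mm tall, 130 g, upright on a peg (which one varies). Origin: centre of the open lower end, z up. The lowest 24 mm is a hex tube, its hex socket 23 mm deep, two flats facing key +x and -x (a 60 degree turn fits again); 1.5 mm play across flats on its own nut; then a 13 mm shaft up to the handle
- key_b: rotor key with the middle tube (26 mm across outer corners). Steel, blue T-handle, 120 mm tall, 130 g, upright on a peg (which one varies). Origin: centre of the open lower end, z up. The lowest 24 mm is a hex tube, its hex socket 23 mm deep, two flats facing key +x and -x (a 60 degree turn fits again); 1.5 mm play across flats on its own nut; then a 13 mm shaft up to the handle
- key_c: rotor key with the thickest tube (32 mm across outer corners). Steel, blue T-handle, 120 mm tall, 130 g, upright on a peg (which one varies). Origin: centre of the open lower end, z up. The lowest 24 mm is a hex tube, its hex socket 23 mm deep, two flats facing key +x and -x (a 60 degree turn fits again); 1.5 mm play across flats on its own nut; then a 13 mm shaft up to the handle
- key_a_handle (a point): centre of key_a's T-handle, 103 mm above the key's origin: a rounded bar 64 mm long (key x), 16 mm thick (key y), 34 mm high (17 mm above and below this point). At the start the handle lies along the rail within 0.1 rad
- key_b_handle (a point): centre of key_b's T-handle, 103 mm above the key's origin: a rounded bar 64 mm long (key x), 16 mm thick (key y), 34 mm high (17 mm above and below this point). At the start the handle lies along the rail within 0.1 rad
- key_c_handle (a point): centre of key_c's T-handle, 103 mm above the key's origin: a rounded bar 64 mm long (key x), 16 mm thick (key y), 34 mm high (17 mm above and below this point). At the start the handle lies along the rail within 0.1 rad
- petri_dish: clear petri dish, 93 mm across, 15 mm high, in front on the left; leave alone (origin under its centre)
- oil_bottle: small amber bottle, 34 mm across, 75 mm high, behind the key rail; leave alone (origin under its centre)
- beaker: glass beaker, 68 mm across, 90 mm high, at the back between rail and centrifuge; leave alone (origin under its centre)
- screwdriver: yellow screwdriver lying on the right of the key rail, 190 mm long along its x; leave alone
- marker: marker pen, 115 mm long, 12 mm thick, lying in front on the right; leave alone (origin under its centre)
Not all that is in view belongs to the job. Leave any brown look-alike of the key_b alone. What is shaped like the key_a but pink is not meant.

How it is judged:
By the outcome, as a careful person would: the job done as asked, in the order asked, and still so for the second after the job is handed in, while the arm keeps its last pose, push and grip.
It also fails if it takes over 72 s, if anything falls off the work surface, if the arm or the gripper's body presses on something with over 40 N, if the wrist force passes 120 N, or if a joint passes its speed limit or range.

## Working session

There is one attempt and no reset: what is moved stays moved. The work goes in short steps, Python scripts to look and compute and a tool call to move; the robot and the scene stay as the last step left them, time stands still between calls to the robot, and variables do not carry over. Pictures are saved under pics/ and viewed, about 8 in all and at most 12, crops included, and the job is handed in when it is done.

Besides the shell and the picture viewer there is one more tool, called after "Call:" as name(argument=value, ...) on one line, values as JSON. servo_tool: Moves the arm, as the interface text tells. Its arguments: {"type":"object","properties":{"deltas":{"type":"array"},"newtons":{"type":"number"}},"required":["deltas"]}

```bash
ls; mkdir -p pics; cat > h.py <<'E'
import numpy as np, cv2
from workcell import env, read_camera, job, cut_out
from scipy.spatial.transform import Rotation as R
def cam(name):
    s=env.get_state(); c=read_camera(name)
    if 'extrinsics' in c: T=np.array(c['extrinsics'])
    else:
        q=s['orientation']; W=np.eye(4); W[:3,:3]=R.from_quat([q[1],q[2],q[3],q[0]]).as_matrix(); W[:3,3]=s['tcp_pos']
        T=W@np.array(c['hand_eye'])
    c['T']=T; return c
def toworld(c,uv,z):
    K=np.array(c['intrinsics'],float)
    p=cv2.undistortPoints(np.array(uv,float).reshape(-1,1,2),K,np.array([c['k1'],0,0,0.])).reshape(-1,2)
    d=np.c_[p,np.ones(len(p))]@c['T'][:3,:3].T; o=c['T'][:3,3]
    return o+d*((z-o[2])/d[:,2])[:,None]
def topix(c,P):
    P=np.array(P,float).reshape(-1,3); q=(P-c['T'][:3,3])@c['T'][:3,:3]
    return cv2.projectPoints(q.reshape(-1,1,3),np.zeros(3),np.zeros(3),np.array(c['intrinsics'],float),np.array([c['k1'],0,0,0.]))[0].reshape(-1,2)
def save(c,f,crop=None,s=1):
    im=c['img'][...,::-1]
    if crop: im=im[crop[1]:crop[3],crop[0]:crop[2]]
    cv2.imwrite('pics/'+f,cv2.resize(np.ascontiguousarray(im),None,fx=s,fy=s,interpolation=cv2.INTER_CUBIC))
def st():
    s=env.get_state(); print({k:np.round(s[k],4) for k in ('clock','tcp_pos','orientation','wrist_force','finger_gap')})
E
python3 - <<'E'
from h import *
np.set_printoptions(suppress=True,precision=4)
st()
a=cam('top'); 
for t in ['key_a','key_rail','speed_dial','centrifuge','spindle','oil_bottle','beaker']:
    for r in cut_out(t,'top'): print(t,r['confidence'],r['extent'])
b=cam('scene')
for t in ['key_a','speed_dial']:
    for r in cut_out(t,'scene'): print('scene',t,r['confidence'],r['extent'])
im=np.vstack([a['img'],b['img']])[...,::-1]
save(a,'top.png',s=1.25); save(b,'scene.png',s=1.25)
for c in(a,b): print(c['T'],c['intrinsics'],c['k1'])
E
```

```text
pics
{'clock': np.float64(0.0), 'tcp_pos': array([0.2017, 0.5381, 0.303 ]), 'orientation': array([-0.0003,  0.1784,  0.9839, -0.0009]), 'wrist_force': array([-0.529 ,  0.4413, -0.2603]), 'finger_gap': np.float64(0.0853)}
key_a 0.82 [422.7, 134.4, 455.1, 153.0]
key_a 0.81 [390.0, 148.5, 405.9, 173.7]
key_a 0.62 [386.6, 210.1, 406.8, 239.1]
key_a 0.56 [387.6, 177.8, 403.9, 209.7]
key_a 0.55 [339.7, 163.2, 359.3, 194.1]
key_rail 0.68 [380.9, 154.6, 400.5, 243.3]
speed_dial 0.55 [226.4, 200.6, 246.9, 219.9]
speed_dial 0.48 [387.9, 210.2, 405.9, 239.9]
centrifuge 0.83 [140.7, 45.6, 269.3, 232.8]
spindle 0.77 [140.9, 44.7, 271.1, 236.3]
spindle 0.67 [387.6, 210.0, 405.5, 237.6]
oil_bottle 0.52 [371.7, 107.9, 382.6, 124.3]
oil_bottle 0.52 [224.7, 201.1, 247.5, 219.2]
beaker 0.72 [388.1, 179.2, 403.6, 208.7]
beaker 0.7 [315.4, 89.7, 342.4, 125.5]
scene key_a 0.76 [220.9, 205.3, 234.9, 230.9]
scene key_a 0.75 [170.5, 278.0, 203.0, 321.8]
scene key_a 0.71 [278.9, 208.9, 296.9, 253.4]
scene key_a 0.64 [226.7, 230.2, 246.5, 278.8]
scene key_a 0.46 [218.1, 182.9, 233.2, 223.7]
scene speed_dial 0.72 [374.5, 145.2, 396.3, 164.1]
[[-0.0231 -0.9896  0.1421  0.356 ]
 [-0.9997  0.0245  0.0077 -0.1021]
 [-0.0111 -0.1419 -0.9898  1.0449]
 [ 0.      0.      0.      1.    ]] [[400.5775   0.     317.2771]
 [  0.     400.5775 200.0449]
 [  0.       0.       1.    ]] -0.03137850215547675
[[ 0.3529  0.654  -0.6692  1.1552]
 [ 0.9355 -0.2614  0.2379 -0.3095]
 [-0.0193 -0.71   -0.704   0.803 ]
 [ 0.      0.      0.      1.    ]] [[448.5029   0.     320.338 ]
 [  0.     448.5029 193.0558]
 [  0.       0.       1.    ]] -0.12344897413304877
```

View pics/top.png

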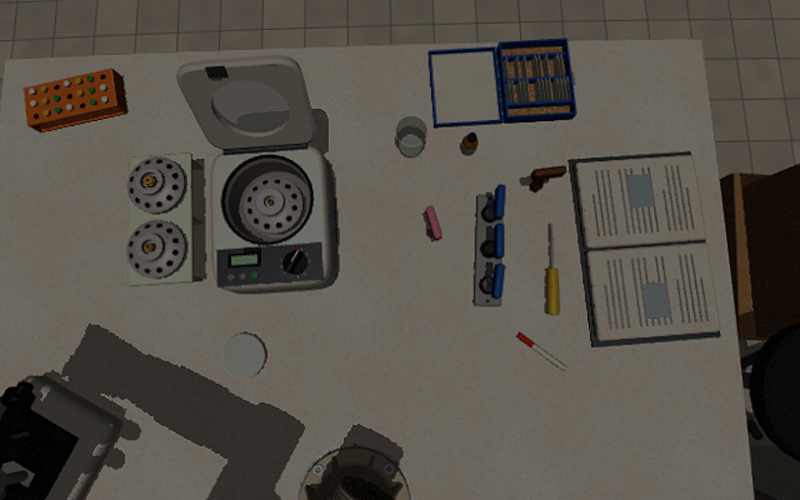

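View pics/scene.png

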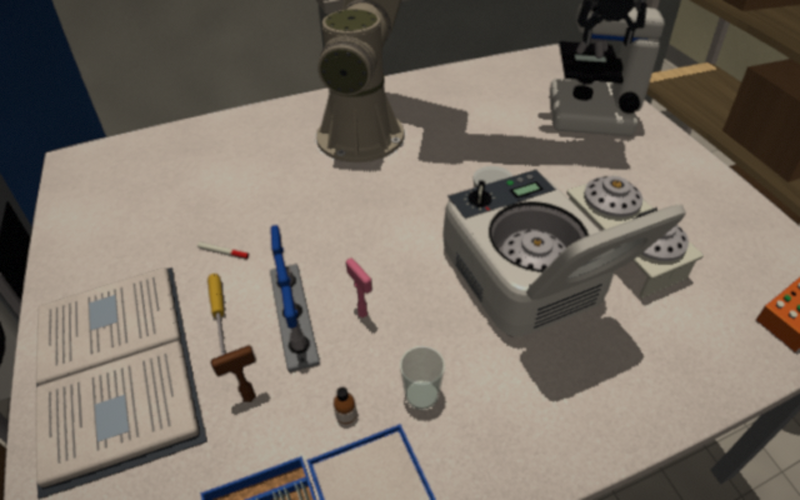

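The top view shows the rotor nut at about (216,160) in full-resolution pixels, the dial at (236,209) and the three blue handles at about (398,160), (399,193) and (397,225). The look-alikes are pink at (346,178) and brown at (437,143). The scene view agrees.

```bash
python3 - <<'E'
from h import *
np.set_printoptions(suppress=True,precision=4)
a=cam('top'); hsv=cv2.cvtColor(a['img'],cv2.COLOR_RGB2HSV)
print('nut',toworld(a,[[216,161]],.118),'dial',toworld(a,[[236,209]],.150))
for r in cut_out('speed_dial','top')[:1]:
    print(r['extent'])
for t in cut_out('key_a','top'):
    m=t['region']; h=np.median(hsv[m],axis=0); ys,xs=np.nonzero(m)
    mb=m&(hsv[...,0]>100)&(hsv[...,0]<130)&(hsv[...,1]>120)
    if mb.sum()>60:
        (c,wh,ang)=cv2.minAreaRect(np.argwhere(mb)[:,::-1].astype(np.float32))
        print(t['confidence'],h,c,wh,ang,toworld(a,[c],.117))
# rail ends
print('rail',toworld(a,[[380,157],[399,157],[400,244],[379,244]],.014))
print('handeye',np.array(read_camera('wrist')['hand_eye']))
c=cam('wrist');print(c['intrinsics'],c['k1'])
st()
E
```

```text
nut [[0.589  0.1442 0.118 ]] dial [[0.4686 0.0888 0.15  ]]
[226.5, 198.2, 245.2, 216.2]
0.86 [109.  206.   53.5] (398.4172668457031, 161.49310302734375) (8.719776153564453, 27.488054275512695) 4.763641834259033 [[ 0.5768 -0.2894  0.117 ]]
0.86 [109. 198.  60.] (396.9024353027344, 224.37803649902344) (9.6075439453125, 25.509687423706055) 6.34019136428833 [[ 0.4277 -0.2781  0.117 ]]
0.84 [109. 201.  62.] (397.5, 192.5) (27.0, 9.0) 90.0 [[ 0.5024 -0.2833  0.117 ]]
rail [[ 0.6146 -0.2622  0.014 ]
 [ 0.6134 -0.3124  0.014 ]
 [ 0.3852 -0.303   0.014 ]
 [ 0.3865 -0.2493  0.014 ]]
handeye [[ 0.0004 -0.9635 -0.2677  0.067 ]
 [ 1.      0.0006 -0.0008  0.0001]
 [ 0.0009 -0.2677  0.9635 -0.0696]
 [ 0.      0.      0.      1.    ]]
[[348.3026   0.     319.2309]
 [  0.     348.3026 202.6239]
 [  0.       0.       1.    ]] -0.04628728910821304
{'clock': np.float64(0.8), 'tcp_pos': array([0.2019, 0.5384, 0.304 ]), 'orientation': array([0.    , 0.1784, 0.984 , 0.0001]), 'wrist_force': array([-0.3571, -0.7533,  0.0717]), 'finger_gap': np.float64(0.0855)}
```

Call:
servo_tool(deltas=[{"dx": 25, "dy": -37, "dz": 5, "rz": -0.045, "fingers": -1}, {"dx": 25, "dy": -37, "dz": 5, "rz": -0.045}, {"dx": 25, "dy": -37, "dz": 5, "rz": -0.045}, {"dx": 25, "dy": -37, "dz": 5, "rz": -0.045}, {"dx": 25, "dy": -37, "dz": 5, "rz": -0.045}, {"dx": 25, "dy": -37, "dz": 5, "rz": -0.045}])

```text
invalid input at $.deltas[0]: expected keys dx, dy, dz, rx, ry, rz, fingers
```

Call:
servo_tool(deltas=[{"dx": 25, "dy": -37, "dz": 5, "rz": -0.045}, {"dx": 25, "dy": -37, "dz": 5, "rz": -0.045}, {"dx": 25, "dy": -37, "dz": 5, "rz": -0.045}, {"dx": 25, "dy": -37, "dz": 5, "rz": -0.045}, {"dx": 25, "dy": -37, "dz": 5, "rz": -0.045}, {"dx": 25, "dy": -31, "dz": 0, "rz": -0.045}, {}, {}])

```text
invalid input at $.deltas[0]: expected keys dx, dy, dz, rx, ry, rz, fingers
```

```bash
python3 - <<'E'
from h import *
st(); c=cam('wrist'); save(c,'w1.png',s=1.25)
np.save('w1.npy',c,allow_pickle=True)
print(topix(c,[[.589,.144,.118],[.4686,.0888,.16]]))
E
```

```text
{'clock': np.float64(0.8), 'tcp_pos': array([0.2019, 0.5384, 0.304 ]), 'orientation': array([0.000e+00, 1.784e-01, 9.840e-01, 1.000e-04]), 'wrist_force': array([-0.3571, -0.7533,  0.0717]), 'finger_gap': np.float64(0.0855)}
[[131.96221632 586.40290413]
 [ 14.9011877  574.18383606]]
```

View pics/w1.png

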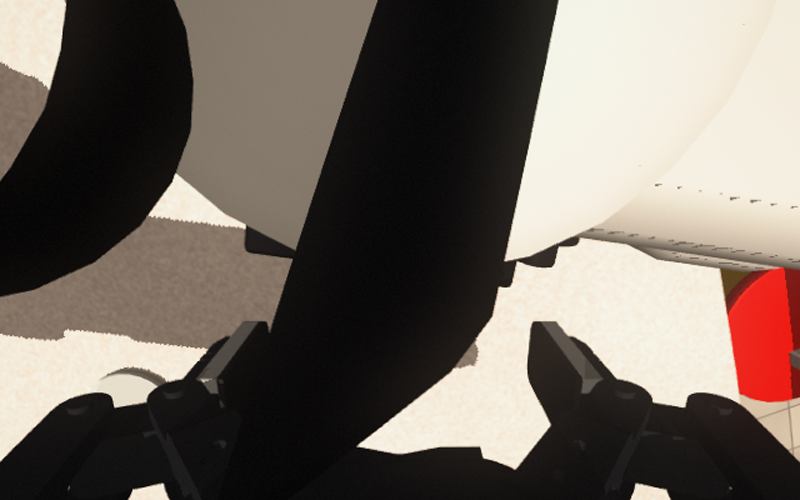

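```bash
python3 - <<'E'
from h import *
a=cam('top'); b=cam('scene')
A=cv2.resize(a['img'][230:400,0:270],(400,252)); B=cv2.resize(b['img'][0:130,400:640],(400,217))
im=np.vstack([A,B])[...,::-1]; im=(255*(im/255.)**.5).astype(np.uint8)
cv2.imwrite('pics/c.png',cv2.resize(im,None,fx=1.25,fy=1.25))
T=env.get_state()['tcp_pos']
print(topix(a,[T,[.2,.54,.23],[.2,.54,.0]])-[0,230],topix(b,[T,[.2,.54,.23],[.2,.54,.0]])-[400,0])
E
```

```text
[[-24.07080236 118.44964175]
 [  5.63011375 111.54809068]
 [ 74.13603194  93.55055195]] [[ 88.97810277  15.61557353]
 [ 83.6431001   39.75338834]
 [ 68.35389081 106.5005835 ]]
```

View pics/c.png

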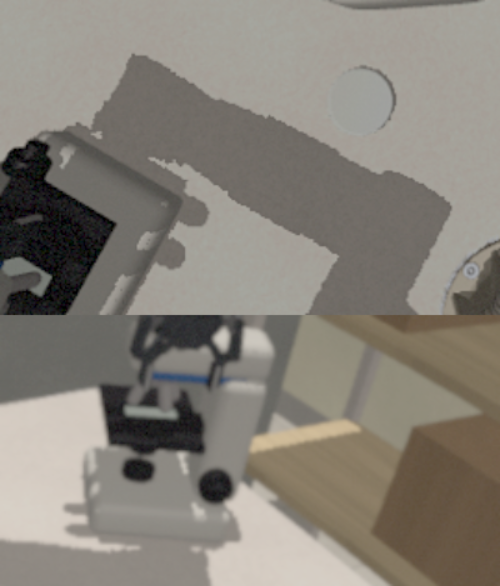

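The column in the wrist view belongs to a microscope standing behind the gripper. I'll lift first, then travel.

Call:
servo_tool(deltas=[{"dx": 0, "dy": 0, "dz": 40, "rx": 0, "ry": 0, "rz": 0, "fingers": -1}, {"dx": 15, "dy": -15, "dz": 30, "rx": 0, "ry": 0, "rz": -0.05, "fingers": -1}, {"dx": 25, "dy": -35, "dz": 0, "rx": 0, "ry": 0, "rz": -0.05, "fingers": -1}, {"dx": 25, "dy": -40, "dz": 0, "rx": 0, "ry": 0, "rz": -0.05, "fingers": -1}, {"dx": 25, "dy": -40, "dz": 0, "rx": 0, "ry": 0, "rz": -0.05, "fingers": -1}, {"dx": 25, "dy": -40, "dz": 0, "rx": 0, "ry": 0, "rz": -0.05, "fingers": -1}, {"dx": 25, "dy": -40, "dz": 0, "rx": 0, "ry": 0, "rz": -0.05, "fingers": -1}, {"dx": 25, "dy": -40, "dz": 0, "rx": 0, "ry": 0, "rz": -0.05, "fingers": -1}])

```text
clock: 1.75
tcp_pos: [0.3675, 0.2867, 0.3742]
orientation: [0.0, 0.348, 0.938, 0.0]
wrist_force: [0.9, -0.8, 0.1]
finger_gap: 0.0851
```

Call:
servo_tool(deltas=[{"dx": 25, "dy": -40, "dz": 0, "rx": 0, "ry": 0, "rz": -0.05, "fingers": -1}, {"dx": 25, "dy": -40, "dz": 0, "rx": 0, "ry": 0, "rz": -0.05, "fingers": -1}, {"dx": 28, "dy": -40, "dz": 0, "rx": 0, "ry": 0, "rz": -0.05, "fingers": -1}, {"dx": 30, "dy": -35, "dz": 0, "rx": 0, "ry": 0, "rz": -0.04, "fingers": -1}, {"dx": 30, "dy": -32, "dz": 0, "rx": 0, "ry": 0, "rz": 0, "fingers": -1}, {"dx": 0, "dy": 0, "dz": 0, "rx": 0, "ry": 0, "rz": 0, "fingers": -1}])

```text
clock: 2.35
tcp_pos: [0.5081, 0.0977, 0.3731]
orientation: [0.001, 0.437, 0.899, -0.0]
wrist_force: [-0.1, 1.4, -0.1]
finger_gap: 0.0855
```

```bash
python3 - <<'E'
from h import *
st(); c=cam('wrist'); save(c,'w2.png',s=1.25)
np.save('w2.npy',c,allow_pickle=True)
print(topix(c,[[.589,.144,.118],[.4686,.0888,.16]]))
E
```

```text
{'clock': np.float64(2.35), 'tcp_pos': array([0.5081, 0.0977, 0.3731]), 'orientation': array([ 7.000e-04,  4.371e-01,  8.994e-01, -3.000e-04]), 'wrist_force': array([-0.1098,  1.4062, -0.1076]), 'finger_gap': np.float64(0.0855)}
[[414.67045097 192.62803415]
 [274.30608074 168.23619049]]
```

View pics/w2.png

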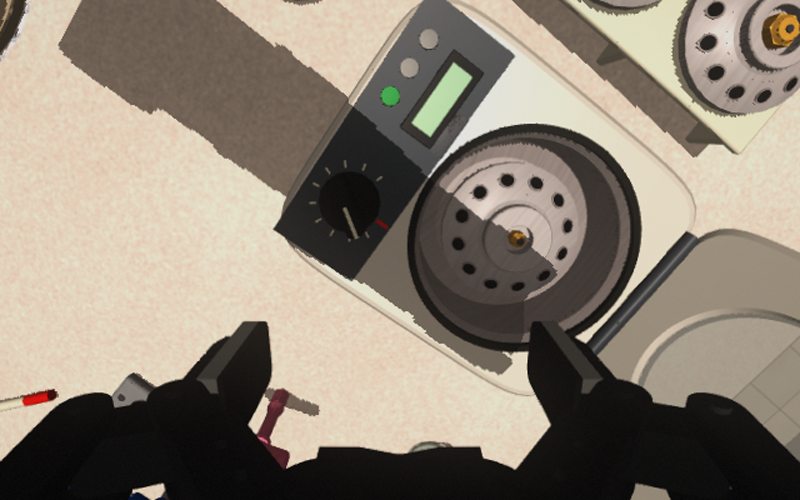

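The wrist picture shows the nut at (413,191) in full-resolution pixels, the dial centre at (279,163) and the red zero mark at (305,179). The white pointer runs from (275,167) to (284,190).

```bash
python3 - <<'E'
from h import *
np.set_printoptions(suppress=True,precision=4)
c=np.load('w2.npy',allow_pickle=True).item(); im=c['img']; hsv=cv2.cvtColor(im,cv2.COLOR_RGB2HSV).astype(int)
def cen(m,box):
    k=np.zeros(m.shape,bool);k[box[1]:box[3],box[0]:box[2]]=1; p=np.argwhere(m&k)[:,::-1]; return p.mean(0),len(p),p
r,n,_=cen(((hsv[...,0]<8)|(hsv[...,0]>172))&(hsv[...,1]>130)&(hsv[...,2]>50),(290,165,325,195)); print('red',r,n)
b,n,bp=cen((hsv[...,0]>8)&(hsv[...,0]<25)&(hsv[...,1]>100),(395,175,432,210)); print('brass',b,n,bp.min(0),bp.max(0))
w,n,p=cen((hsv[...,2]>95),(265,158,295,196)); print('ptr',w,n,p.min(0),p.max(0))
Z=toworld(c,[r],.130)[0]; N=toworld(c,[b],.114)[0]
print('zero',Z,'nut',N, 'nutpts',toworld(c,bp,.114).min(0),toworld(c,bp,.114).max(0))
P=toworld(c,p,.160); m=P.mean(0); u=np.linalg.svd(P-m)[2][0]; print('ptr mid',m,'dir',u,np.arctan2(u[1],u[0]))
D=toworld(c,[[279,163]],.136)[0]; print('dial',D,'dist zero',np.linalg.norm(Z[:2]-D[:2]),'yaw',np.arctan2(*(Z-D)[1::-1]))
for t in cut_out('speed_dial','wrist')[:1]: 
    q=np.argwhere(t['region'])[:,::-1]; print(t['confidence'],t['extent'],toworld(c,[q.mean(0)],.14))
save(c,'w2dial.png',(255,135,335,215),5)
# deck edges for yaw: bowl rim? black panel edge: pixels
print(toworld(c,[[219,183],[282,223],[336,0],[411,45]],.130))
E
```

```text
red [305.4186 179.093 ] 43
brass [412.6875 190.4844] 128 [406 185] [420 197]
ptr [279.9545 179.    ] 66 [265 166] [294 192]
zero [0.4971 0.0917 0.13  ] nut [0.5875 0.1443 0.114 ] nutpts [0.5807 0.1384 0.114 ] [0.5954 0.1502 0.114 ]
ptr mid [0.4776 0.0844 0.16  ] dir [ 0.8794 -0.4762 -0.    ] -0.4962738200055851
dial [0.4692 0.0899 0.136 ] dist zero 0.027948407441348504 yaw 0.06494846221542856
0.86 [255.0, 135.7, 308.5, 193.9] [[0.469  0.0917 0.14  ]]
[[0.4367 0.0396 0.13  ]
 [0.5055 0.0443 0.13  ]
 [0.4259 0.2248 0.13  ]
 [0.4965 0.2371 0.13  ]]
```

View pics/w2dial.png

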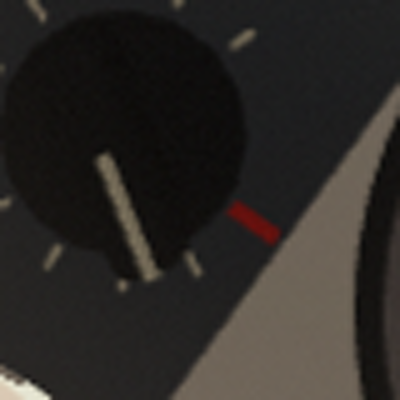

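```bash
python3 - <<'E'
from h import *
np.set_printoptions(suppress=True,precision=4)
c=np.load('w2.npy',allow_pickle=True).item()
P=toworld(c,[[275.6,166],[285,190.6]],.160); print(P,np.arctan2(*(P[1]-P[0])[1::-1]))
print(toworld(c,[[279.5,161.3]],.136), toworld(c,[[301.8,176.9],[310,182.7]],.130))
E
```

```text
[[0.4683 0.091  0.16  ]
 [0.4868 0.0791 0.16  ]] -0.5712821079386236
[[0.4687 0.0914 0.136 ]] [[0.4933 0.0913 0.13  ]
 [0.5025 0.0916 0.13  ]]
```

Call:
servo_tool(deltas=[{"dx": -20, "dy": -3, "dz": -35, "rx": 0, "ry": 0, "rz": 0.11, "fingers": -1}, {"dx": -20, "dy": -4, "dz": -35, "rx": 0, "ry": 0, "rz": 0.11, "fingers": -1}, {"dx": 0, "dy": 0, "dz": -35, "rx": 0, "ry": 0, "rz": 0.114, "fingers": -1}, {"dx": 0, "dy": 0, "dz": -30, "rx": 0, "ry": 0, "rz": 0, "fingers": -0.5}, {"dx": 0, "dy": 0, "dz": -25, "rx": 0, "ry": 0, "rz": 0, "fingers": 0}, {"dx": 0, "dy": 0, "dz": 0, "rx": 0, "ry": 0, "rz": 0, "fingers": 1}, {"dx": 0, "dy": 0, "dz": 0, "rx": 0, "ry": 0, "rz": 0, "fingers": 1}, {"dx": 0, "dy": 0, "dz": 0, "rx": 0, "ry": 0, "rz": 0, "fingers": 1}], newtons=30)

```text
clock: 3.25
tcp_pos: [0.4644, 0.094, 0.2155]
orientation: [0.0, 0.278, 0.96, -0.002]
wrist_force: [-14.7, -23.0, 15.3]
finger_gap: 0.0122
```

Call:
servo_tool(deltas=[{"dx": 0, "dy": 0, "dz": 4, "rx": 0, "ry": 0, "rz": 0, "fingers": 1}, {"dx": 0, "dy": 0, "dz": 0, "rx": 0, "ry": 0, "rz": 0, "fingers": 1}])

```text
clock: 3.45
tcp_pos: [0.4642, 0.0936, 0.2162]
orientation: [-0.001, 0.279, 0.96, -0.002]
wrist_force: [4.4, -5.2, -22.5]
finger_gap: 0.0124
```

Call:
servo_tool(deltas=[{"dx": 0.3, "dy": -0.6, "dz": -2, "rx": 0, "ry": 0, "rz": 0.1, "fingers": 1}, {"dx": 0, "dy": -0.6, "dz": 0, "rx": 0, "ry": 0, "rz": 0.1, "fingers": 1}, {"dx": -0.2, "dy": -0.6, "dz": 0, "rx": 0, "ry": 0, "rz": 0.1, "fingers": 1}, {"dx": -0.2, "dy": -0.6, "dz": 0, "rx": 0, "ry": 0, "rz": 0.1, "fingers": 1}, {"dx": -0.3, "dy": -0.6, "dz": 0, "rx": 0, "ry": 0, "rz": 0.1, "fingers": 1}, {"dx": -0.3, "dy": -0.5, "dz": 0, "rx": 0, "ry": 0, "rz": 0.1, "fingers": 1}, {"dx": 0, "dy": 0, "dz": 0, "rx": 0, "ry": 0, "rz": 0.04, "fingers": 1}, {"dx": 0, "dy": 0, "dz": 0, "rx": 0, "ry": 0, "rz": 0, "fingers": 1}])

```text
clock: 4.25
tcp_pos: [0.4635, 0.0908, 0.2161]
orientation: [-0.001, -0.037, 0.999, -0.0]
wrist_force: [-1.4, -2.0, -7.1]
finger_gap: 0.0124
```

```bash
python3 -c "
from h import *
s=env.get_state();q=s['orientation'];print(s['tcp_pos'],s['wrist_force'],s['ft_torque'],'yang',2*np.arctan2(q[2],q[1])-np.pi/2)"
```

```text
[0.46354352 0.09076354 0.21608619] [-1.3670817  -2.01063786 -7.08173546] [-0.30197527  0.42012076 -0.76496841] yang 1.6445676464094463
```

Call:
servo_tool(deltas=[{"dx": 0, "dy": 0, "dz": 0, "rx": 0, "ry": 0, "rz": -0.01, "fingers": -0.3}, {"dx": 0, "dy": 0, "dz": 0, "rx": 0, "ry": 0, "rz": 0, "fingers": -0.3}, {"dx": 0, "dy": 0, "dz": 25, "rx": 0, "ry": 0, "rz": 0, "fingers": -0.3}, {"dx": 5, "dy": 0, "dz": 45, "rx": 0, "ry": 0, "rz": 0, "fingers": -1}, {"dx": 25, "dy": 10, "dz": 45, "rx": 0, "ry": 0, "rz": 0, "fingers": -1}, {"dx": 15, "dy": 10, "dz": 25, "rx": 0, "ry": 0, "rz": 0, "fingers": -1}, {"dx": 0, "dy": 0, "dz": 0, "rx": 0, "ry": 0, "rz": 0, "fingers": -1}, {"dx": 0, "dy": 0, "dz": 0, "rx": 0, "ry": 0, "rz": 0, "fingers": -1}])

```text
clock: 5.05
tcp_pos: [0.5087, 0.1107, 0.3547]
orientation: [0.001, -0.033, 0.999, 0.0]
wrist_force: [-0.5, 0.6, 0.0]
finger_gap: 0.0854
```

```bash
python3 - <<'E'
from h import *
np.set_printoptions(suppress=True,precision=4)
st(); c=cam('wrist'); np.save('w3.npy',c,allow_pickle=True)
print(topix(c,[[.5875,.1443,.114],[.4685,.091,.16],[.4970,.0917,.13]]))
hsv=cv2.cvtColor(c['img'],cv2.COLOR_RGB2HSV).astype(int)
for nm,m,P,z in [('brass',(hsv[...,0]>8)&(hsv[...,0]<25)&(hsv[...,1]>100),[.5875,.1443,.114],.114),('red',((hsv[...,0]<8)|(hsv[...,0]>172))&(hsv[...,1]>130)&(hsv[...,2]>50),[.497,.0917,.13],.13)]:
    u=topix(c,[P])[0]; yy,xx=np.mgrid[:400,:640]; k=m&(np.hypot(xx-u[0],yy-u[1])<22); p=np.argwhere(k)[:,::-1]
    print(nm,len(p),p.mean(0),toworld(c,[p.mean(0)],z), toworld(c,p,z).min(0),toworld(c,p,z).max(0))
u=topix(c,[[.47,.091,.16]])[0].astype(int); n=topix(c,[[.5875,.1443,.114]])[0].astype(int)
f=lambda u:cv2.resize(c['img'][max(u[1]-45,0):max(u[1]-45,0)+90,max(u[0]-45,0):max(u[0]-45,0)+90],(400,400),interpolation=3)
print(u-45,n-45)
cv2.imwrite('pics/w3.png',np.hstack([f(u),f(n)])[...,::-1])
E
```

```text
{'clock': np.float64(5.05), 'tcp_pos': array([0.5087, 0.1107, 0.3547]), 'orientation': array([ 0.0013, -0.0328,  0.9995,  0.0001]), 'wrist_force': array([-0.4895,  0.5665,  0.0013]), 'finger_gap': np.float64(0.0854)}
[[348.6987 263.0459]
 [297.0816 140.7828]
 [298.407  170.9045]]
brass 149 [347.9329 262.1208] [[0.5866 0.1435 0.114 ]] [0.5789 0.1374 0.114 ] [0.5952 0.1506 0.114 ]
red 35 [298.6 172.6] [[0.4985 0.0919 0.13  ]] [0.4944 0.0905 0.13  ] [0.5023 0.0933 0.13  ]
[251  97] [303 218]
```

View pics/w3.png

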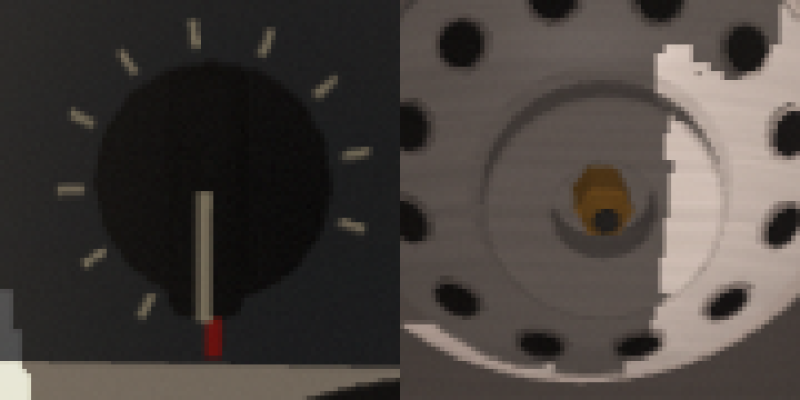

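```bash
python3 - <<'E'
from h import *
np.set_printoptions(suppress=True,precision=4)
c=np.load('w3.npy',allow_pickle=True).item()
P=toworld(c,[[296.9,140.2],[296.9,169.3]],.160);print(P,np.arctan2(*(P[1]-P[0])[1::-1]))
# disc: crop x 95..330, y 62..300
print(toworld(c,[[251+212/4.444,97+181/4.444]],.136),toworld(c,[[299.2,97+318/4.444],[299.2,97+356/4.444]],.13))
# panel back edge: crop (0,358)-(400,368)
E=toworld(c,[[251+30/4.444,97+361/4.444],[251+400/4.444,97+365/4.444]],.13);print(E)
# hub circle crop2 centre ~(604,200)-400 at z.114(recess rim) ; nut cone hole top centre (606,220)
n=lambda x,y:[303+(x-400)/4.444,218+y/4.444]
print('nut top',toworld(c,[n(606,220)],.118),'hub rim',toworld(c,[n(604,200)],.114),'recess L/R',toworld(c,[n(551,210),n(658,205)],.114),toworld(c,[n(571,200),n(633,200)],.110))
E
```

```text
[[0.4681 0.0908 0.16  ]
 [0.4902 0.0919 0.16  ]] 0.04957487007320879
[[0.4684 0.0908 0.136 ]] [[0.4949 0.0923 0.13  ]
 [0.5024 0.0927 0.13  ]]
[[0.5057 0.057  0.13  ]
 [0.5017 0.1287 0.13  ]]
nut top [[0.5903 0.1449 0.118 ]] hub rim [[0.5874 0.1445 0.114 ]] recess L/R [[0.5906 0.1331 0.114 ]
 [0.5879 0.1564 0.114 ]] [[0.5898 0.1377 0.11  ]
 [0.5889 0.1514 0.11  ]]
```

Call:
servo_tool(deltas=[{"dx": 7, "dy": -42, "dz": -5, "rx": 0, "ry": 0, "rz": -0.02, "fingers": -1}, {"dx": 7, "dy": -42, "dz": -5, "rx": 0, "ry": 0, "rz": -0.03, "fingers": -1}, {"dx": 7, "dy": -42, "dz": -10, "rx": 0, "ry": 0, "rz": -0.03, "fingers": -1}, {"dx": 7, "dy": -42, "dz": -10, "rx": 0, "ry": 0, "rz": -0.03, "fingers": -1}, {"dx": 7, "dy": -42, "dz": -10, "rx": 0, "ry": 0, "rz": -0.03, "fingers": -1}, {"dx": 6, "dy": -40, "dz": -10, "rx": 0, "ry": 0, "rz": 0, "fingers": -1}, {"dx": 0, "dy": 0, "dz": 0, "rx": 0, "ry": 0, "rz": 0, "fingers": -1}, {"dx": 0, "dy": 0, "dz": 0, "rx": 0, "ry": 0, "rz": 0, "fingers": -1}])

```text
clock: 5.9
tcp_pos: [0.5477, -0.1402, 0.3021]
orientation: [-0.002, 0.039, 0.999, 0.001]
wrist_force: [-0.5, 0.6, 0.0]
finger_gap: 0.0854
```

```bash
python3 - <<'E'
from h import *
np.set_printoptions(suppress=True,precision=4)
st(); c=cam('wrist'); np.save('w4.npy',c,allow_pickle=True)
K=[[.4277,-.2781],[.5024,-.2833],[.5768,-.2894]]
print(topix(c,[k+[.117] for k in K]),topix(c,[k+[.026] for k in K]))
im=(255*(c['img']/255.)**.6).astype(np.uint8)[:, :420,::-1]
cv2.imwrite('pics/w4.png',cv2.resize(im,None,fx=1.5,fy=1.5,interpolation=3)[:, :])
E
```

```text
{'clock': np.float64(5.9), 'tcp_pos': array([ 0.5477, -0.1402,  0.3021]), 'orientation': array([-0.0017,  0.0387,  0.9993,  0.0009]), 'wrist_force': array([-0.4618,  0.6308,  0.0091]), 'finger_gap': np.float64(0.0854)}
[[107.4317  46.5484]
 [122.2994 154.243 ]
 [135.6129 247.8405]] [[163.3294  62.2867]
 [171.7862 142.1905]
 [179.1633 214.1303]]
```

View pics/w4.png

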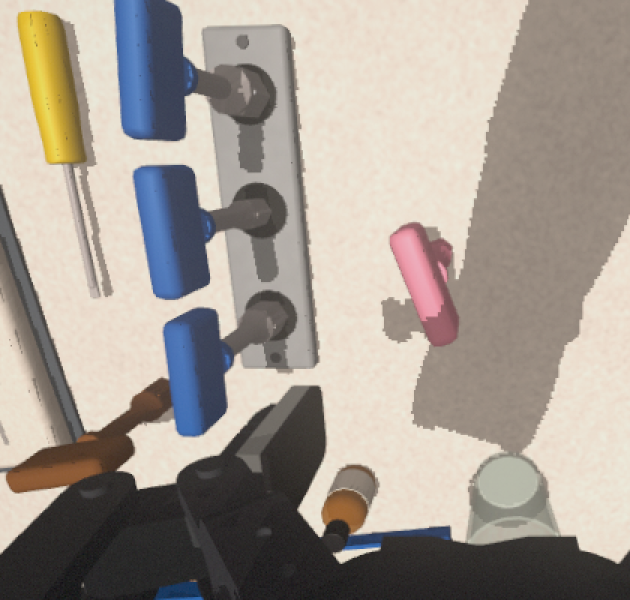

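Along the rail (1.5x crop), the nearest key at (245,90) has the thickest tube. The middle key at (260,210) seems the thinnest and the far one at (268,318) is in between. I'll zoom in to confirm.

```bash
python3 - <<'E'
from h import *
c=np.load('w4.npy',allow_pickle=True).item()
im=(255*np.clip(c['img']/160.,0,1)**.6).astype(np.uint8)[..., ::-1]
L=[]
for (x,y) in [(163,62),(172,142),(179,214)]:
    L.append(cv2.resize(np.ascontiguousarray(im[y-26:y+26,x-26:x+26]),(260,260),interpolation=3))
cv2.imwrite('pics/w4z.png',np.hstack(L))
E
```

```text
(no output)
```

View pics/w4z.png

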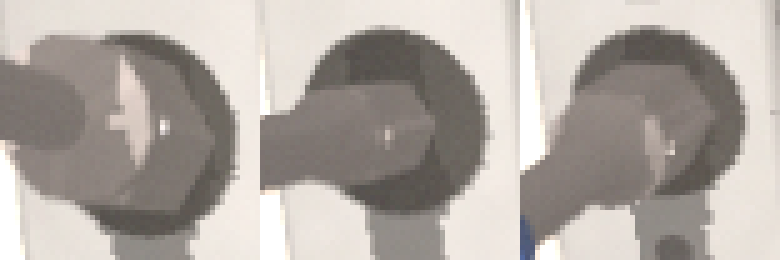

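The zoom confirms the order: near peg is key_c (thick), middle is key_a (thin), far is key_b. The narrow recess and nut, about 23 and 14 mm, suggest key_a, so I'll try that one first.

Call:
servo_tool(deltas=[{"dx": -10, "dy": -36, "dz": 0, "rx": 0, "ry": 0, "rz": 0, "fingers": -1}, {"dx": -12, "dy": -36, "dz": 0, "rx": 0, "ry": 0, "rz": 0, "fingers": -1}, {"dx": -12, "dy": -36, "dz": 0, "rx": 0, "ry": 0, "rz": 0, "fingers": -1}, {"dx": -11, "dy": -36, "dz": 0, "rx": 0, "ry": 0, "rz": 0, "fingers": -1}, {"dx": 0, "dy": 0, "dz": 0, "rx": 0, "ry": 0, "rz": 0, "fingers": -1}, {"dx": 0, "dy": 0, "dz": 0, "rx": 0, "ry": 0, "rz": 0, "fingers": -1}])

```text
clock: 6.55
tcp_pos: [0.5038, -0.2827, 0.304]
orientation: [-0.0, 0.037, 0.999, 0.0]
wrist_force: [-0.1, 0.5, 0.2]
finger_gap: 0.0854
```

```bash
python3 - <<'E'
from h import *
np.set_printoptions(suppress=True,precision=4)
st(); c=cam('wrist'); np.save('w5.npy',c,allow_pickle=True)
hsv=cv2.cvtColor(c['img'],cv2.COLOR_RGB2HSV).astype(int)
m=((hsv[...,0]>100)&(hsv[...,0]<130)&(hsv[...,1]>110)&(hsv[...,2]>40)).astype(np.uint8)
n,l,s,ce=cv2.connectedComponentsWithStats(m)
for i in range(1,n):
    if s[i,4]>400:
        p=np.argwhere(l==i)[:,::-1].astype(np.float32); P=toworld(c,p,.117)[:,:2]*1000
        print(s[i],cv2.minAreaRect(p),'world',cv2.minAreaRect(P.astype(np.float32)))
        top=hsv[...,2][l==i]; print(np.percentile(top,[10,50,90]))
E
```

```text
{'clock': np.float64(6.55), 'tcp_pos': array([ 0.5038, -0.2827,  0.304 ]), 'orientation': array([-0.    ,  0.0374,  0.9993,  0.0004]), 'wrist_force': array([-0.0772,  0.5431,  0.1899]), 'finger_gap': np.float64(0.0854)}
[ 298   41   28   98 2179] ((312.10272216796875, 89.52078247070312), (26.156869888305664, 97.32146453857422), 1.9749339818954468) world ((426.1968994140625, -282.1566467285156), (18.484832763671875, 66.11814880371094), 82.87467193603516)
[ 84. 125. 140.]
[ 300  152   26   88 1817] ((312.5, 195.5), (25.0, 87.0), 0.0) world ((503.2369689941406, -287.96563720703125), (18.921985626220703, 68.38772583007812), 85.71619415283203)
[ 49.  71. 131.]
[ 303  249   22   77 1359] ((313.5, 287.0), (76.0, 21.0), 90.0) world ((580.7818603515625, -293.47698974609375), (17.074907302856445, 70.12627410888672), 84.9576416015625)
[46. 53. 56.]
```

Call:
servo_tool(deltas=[{"dx": -0.5, "dy": -5.3, "dz": -30, "rx": 0, "ry": 0, "rz": 0, "fingers": -1}, {"dx": 0, "dy": 0, "dz": -40, "rx": 0, "ry": 0, "rz": 0, "fingers": -1}, {"dx": 0, "dy": 0, "dz": -40, "rx": 0, "ry": 0, "rz": 0, "fingers": -1}, {"dx": 0, "dy": 0, "dz": -21, "rx": 0, "ry": 0, "rz": 0, "fingers": -0.5}, {"dx": 0, "dy": 0, "dz": 0, "rx": 0, "ry": 0, "rz": 0, "fingers": 0.3}, {"dx": 0, "dy": 0, "dz": 0, "rx": 0, "ry": 0, "rz": 0, "fingers": 1}, {"dx": 0, "dy": 0, "dz": 0, "rx": 0, "ry": 0, "rz": 0, "fingers": 1}, {"dx": 0, "dy": 0, "dz": 0, "rx": 0, "ry": 0, "rz": 0, "fingers": 1}], newtons=60)

```text
clock: 7.4
tcp_pos: [0.5048, -0.289, 0.175]
orientation: [0.002, 0.037, 0.999, -0.001]
wrist_force: [0.4, 2.2, 3.4]
finger_gap: 0.0151
```

Call:
servo_tool(deltas=[{"dx": 0, "dy": 0, "dz": 20, "rx": 0, "ry": 0, "rz": 0, "fingers": 1}, {"dx": 0, "dy": 0, "dz": 40, "rx": 0, "ry": 0, "rz": 0, "fingers": 1}, {"dx": 0, "dy": 0, "dz": 45, "rx": 0, "ry": 0, "rz": 0, "fingers": 1}, {"dx": 0, "dy": 15, "dz": 45, "rx": 0, "ry": 0, "rz": 0, "fingers": 1}, {"dx": 8, "dy": 40, "dz": 20, "rx": 0, "ry": 0, "rz": 0.02, "fingers": 1}, {"dx": 8, "dy": 42, "dz": 0, "rx": 0, "ry": 0, "rz": 0.02, "fingers": 1}, {"dx": 8, "dy": 42, "dz": 0, "rx": 0, "ry": 0, "rz": 0.02, "fingers": 1}, {"dx": 8, "dy": 42, "dz": 0, "rx": 0, "ry": 0, "rz": 0.02, "fingers": 1}])

```text
clock: 8.2
tcp_pos: [0.5358, -0.1065, 0.3444]
orientation: [0.001, -0.003, 1.0, -0.0]
wrist_force: [0.9, -0.7, -1.3]
finger_gap: 0.0154
```

Call:
servo_tool(deltas=[{"dx": 9, "dy": 42, "dz": 0, "rx": 0, "ry": 0, "rz": 0.02, "fingers": 1}, {"dx": 9, "dy": 42, "dz": 0, "rx": 0, "ry": 0, "rz": 0.025, "fingers": 1}, {"dx": 9, "dy": 42, "dz": 0, "rx": 0, "ry": 0, "rz": 0, "fingers": 1}, {"dx": 9, "dy": 42, "dz": 0, "rx": 0, "ry": 0, "rz": 0, "fingers": 1}, {"dx": 9, "dy": 42, "dz": 0, "rx": 0, "ry": 0, "rz": 0, "fingers": 1}, {"dx": 9, "dy": 42, "dz": 0, "rx": 0, "ry": 0, "rz": 0, "fingers": 1}, {"dx": 0, "dy": 0, "dz": 0, "rx": 0, "ry": 0, "rz": 0, "fingers": 1}, {"dx": 0, "dy": 0, "dz": 0, "rx": 0, "ry": 0, "rz": 0, "fingers": 1}])

```text
clock: 9.0
tcp_pos: [0.5895, 0.1451, 0.3433]
orientation: [0.0, -0.026, 1.0, -0.0]
wrist_force: [0.1, 0.0, -1.5]
finger_gap: 0.0155
```

```bash
python3 - <<'E'
from h import *
np.set_printoptions(suppress=True,precision=4)
st(); c=cam('wrist'); np.save('w6.npy',c,allow_pickle=True)
p=env.get_state()['tcp_pos']
print(topix(c,[[p[0],p[1],p[2]-.161],[.5885,.1446,.118]]))
u=[250,130,450,330]
save(c,'w6.png',u,3)
E
```

```text
{'clock': np.float64(9.0), 'tcp_pos': array([0.5895, 0.1451, 0.3433]), 'orientation': array([ 0.0003, -0.0262,  0.9997, -0.0001]), 'wrist_force': array([ 0.1471,  0.0465, -1.4703]), 'finger_gap': np.float64(0.0155)}
[[318.2925 206.4987]
 [319.1832 184.7873]]
```

View pics/w6.png

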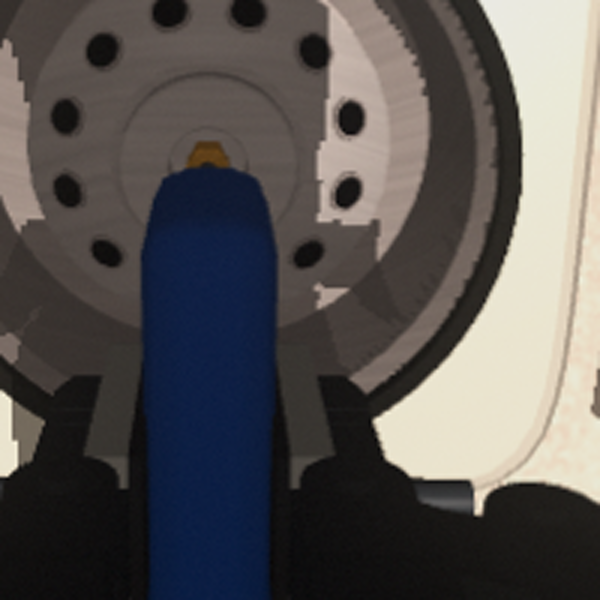

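Handle and nut are both at column 319, so they line up in y. The recess measures about 23 mm, which fits key_a. Next I'll check x from the handle's end edges.

```bash
python3 - <<'E'
from h import *
np.set_printoptions(suppress=True,precision=4)
c=np.load('w6.npy',allow_pickle=True).item(); p=np.array([.5895,.1451,.3433])
kz=p[2]-.161
print('top edge->centre x',toworld(c,[[319.5,206]],kz+.120)[0,0]+.032,'bottom edge',toworld(c,[[319.5,186.2]],kz+.086)[0,0]+.032)
print('hub centre',toworld(c,[[250+208/3,130+162/3]],.114), 'recess', toworld(c,[[250+168/3,130+165/3],[250+248/3,130+165/3],[250+208/3,130+126/3]],.114))
# w5: near/far edges of middle handle
c5=np.load('w5.npy',allow_pickle=True).item()
print('w5 near-end bottom',toworld(c5,[[313,152]],.100)[0,0]+.032,'near-top',toworld(c5,[[313,152]],.134)[0,0]+.032,'far-top',toworld(c5,[[313,239]],.134)[0,0]-.032)
hsv=cv2.cvtColor(c5['img'],cv2.COLOR_RGB2HSV)[145:245:4,313,2]; print(hsv)
b=cam('scene'); m=cut_out('key_a','scene')
for r in m:
    print(r['confidence'],r['extent'])
print('expected origin/handle in scene',topix(b,[[p[0],p[1],kz],[p[0],p[1],kz+.103],[.5885,.1446,.118]]))
u=topix(b,[[p[0],p[1],kz]])[0].astype(int); np.save('s1.npy',b,allow_pickle=True)
cv2.imwrite('pics/s1.png',cv2.resize(np.ascontiguousarray(b['img'][max(u[1]-60,0):u[1]+60,u[0]-60:u[0]+60,::-1]),(600,600),interpolation=3)); print(u)
E
```

```text
top edge->centre x 0.5864461989766867 bottom edge 0.5874983569681742
hub centre [[0.5887 0.1447 0.114 ]] recess [[0.5902 0.1331 0.114 ]
 [0.589  0.1565 0.114 ]
 [0.578  0.1442 0.114 ]]
w5 near-end bottom 0.5033072318667169 near-top 0.49904619483111323 far-top 0.4987006556949898
[ 56 137  52  95 125 133 134 134 133 132 132 132 131 131  65  55  56  54
  55  55  55  54  54  51  42]
0.96 [431.3, 123.5, 454.7, 172.0]
0.87 [280.2, 209.6, 296.8, 253.5]
0.85 [225.7, 230.2, 247.4, 278.1]
0.8 [170.0, 276.4, 203.1, 324.3]
0.76 [221.3, 180.1, 233.8, 230.8]
0.7 [216.0, 210.6, 253.3, 297.4]
0.64 [374.2, 141.6, 397.7, 165.2]
0.15 [353.6, 135.1, 551.2, 271.4]
expected origin/handle in scene [[434.73   169.8821]
 [443.0061 129.9248]
 [429.6342 191.6747]]
[434 169]
```

View pics/s1.png

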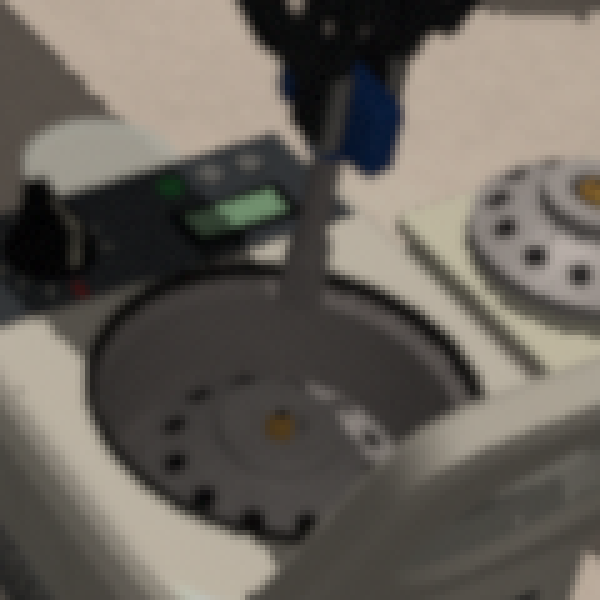

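Call:
servo_tool(deltas=[{"dx": 0.7, "dy": -0.5, "dz": -25, "rx": 0, "ry": 0, "rz": 0, "fingers": 1}, {"dx": 0, "dy": 0, "dz": -25, "rx": 0, "ry": 0, "rz": 0, "fingers": 1}, {"dx": 0, "dy": 0, "dz": -8, "rx": 0, "ry": 0, "rz": 0, "fingers": 1}, {"dx": 0, "dy": 0, "dz": -4, "rx": 0, "ry": 0, "rz": 0, "fingers": 1}, {"dx": 0, "dy": 0, "dz": -3, "rx": 0, "ry": 0, "rz": 0, "fingers": 1}, {"dx": 0, "dy": 0, "dz": -3, "rx": 0, "ry": 0, "rz": 0, "fingers": 1}, {"dx": 0, "dy": 0, "dz": 0, "rx": 0, "ry": 0, "rz": 0, "fingers": 1}])

```text
clock: 9.85
tcp_pos: [0.5913, 0.1436, 0.276]
orientation: [0.002, -0.025, 1.0, 0.0]
wrist_force: [1.5, -0.7, -0.9]
finger_gap: 0.0148
```

Call:
servo_tool(deltas=[{"dx": 0, "dy": 0, "dz": -3, "rx": 0, "ry": 0, "rz": 0, "fingers": 1}, {"dx": 0, "dy": 0, "dz": -2, "rx": 0, "ry": 0, "rz": 0, "fingers": 1}, {"dx": 0, "dy": 0, "dz": 0, "rx": 0, "ry": 0, "rz": 0, "fingers": 1}])

```text
clock: 10.15
tcp_pos: [0.5918, 0.1439, 0.2709]
orientation: [0.002, -0.025, 1.0, 0.0]
wrist_force: [5.4, 0.8, 2.3]
finger_gap: 0.0151
```

Call:
servo_tool(deltas=[{"dx": 1, "dy": 0, "dz": -2, "rx": 0, "ry": 0, "rz": 0, "fingers": 1}, {"dx": 0, "dy": 0, "dz": -3, "rx": 0, "ry": 0, "rz": 0, "fingers": 1}, {"dx": 0, "dy": 0, "dz": -3, "rx": 0, "ry": 0, "rz": 0, "fingers": 1}, {"dx": 0, "dy": 0, "dz": 0, "rx": 0, "ry": 0, "rz": 0, "fingers": 1}])

```text
clock: 10.55
tcp_pos: [0.5922, 0.1439, 0.263]
orientation: [0.002, -0.025, 1.0, 0.0]
wrist_force: [4.9, 1.8, 6.4]
finger_gap: 0.0149
```

Call:
servo_tool(deltas=[{"dx": 0.7, "dy": 0, "dz": -1.5, "rx": 0, "ry": 0, "rz": 0, "fingers": 1}, {"dx": 0, "dy": 0, "dz": -1.5, "rx": 0, "ry": 0, "rz": 0, "fingers": 1}, {"dx": 0, "dy": 0, "dz": 0, "rx": 0, "ry": 0, "rz": 0, "fingers": 1}])

```text
clock: 10.85
tcp_pos: [0.5926, 0.144, 0.2629]
orientation: [0.003, -0.025, 1.0, 0.0]
wrist_force: [-1.1, 0.7, 21.4]
finger_gap: 0.015
```

```bash
python3 -c "
from h import *
s=env.get_state();print(s['wrist_force'],s['ft_torque'],s['tcp_pos'])"
```

```text
[-1.10287058  0.707951   21.35572683] [ 0.14486393  0.24273007 -0.04344311] [0.5926287  0.14395376 0.26289005]
```

Call:
servo_tool(deltas=[{"dx": 0, "dy": 0, "dz": 2, "rx": 0, "ry": 0, "rz": 0, "fingers": 1}, {"dx": 0, "dy": 0, "dz": 0, "rx": 0, "ry": 0, "rz": 0, "fingers": 1}])

```text
clock: 11.05
tcp_pos: [0.5925, 0.1439, 0.263]
orientation: [0.002, -0.025, 1.0, 0.0]
wrist_force: [2.2, 1.6, 13.3]
finger_gap: 0.0152
```

```bash
python3 - <<'E'
from h import *
st(); b=cam('scene'); a=cam('top')
A=cv2.resize(a['img'][30:240,130:470],(800,494))[60:360]; B=cv2.resize(np.ascontiguousarray(b['img'][90:290,150:520]),(555,300))
im=np.zeros((600,800,3),np.uint8); im[:300]=A; im[300:,:555]=B
im[300:,555:800]=cv2.resize(np.ascontiguousarray(b['img'][110:220,385:475]),(245,300),interpolation=3)
cv2.imwrite('pics/f.png',(255*(im/255.)**.7).astype(np.uint8)[...,::-1])
E
```

```text
{'clock': np.float64(11.05), 'tcp_pos': array([0.5925, 0.1439, 0.263 ]), 'orientation': array([ 1.700e-03, -2.520e-02,  9.997e-01,  4.000e-04]), 'wrist_force': array([ 2.2263,  1.6285, 13.2869]), 'finger_gap': np.float64(0.0152)}
```

View pics/f.png

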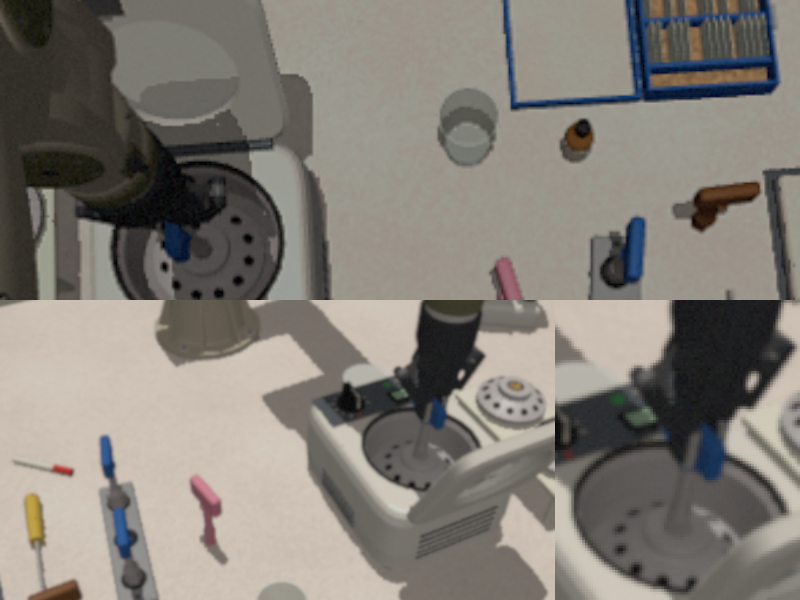

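The final picture shows the key upright with its tube sunk into the hub. The other two keys stand on the rail and the pointer is at the red mark, so I'll hand in.

```bash
python3 -c "
from h import *
print(job.hand_in()); st()"
```

```text
the job is handed in; nothing more can be done
None
the job is handed in; nothing more can be done
```

The job is handed in: the dial is back at zero, and the arm is still holding the fitting key, key_a, over the nut. It took about 11 s of the 72 s allowed.

- **Dial:** I turned it counter-clockwise to its stop. A wrist picture taken afterwards puts the pointer at 0.050 rad and the red mark and panel edge at about 0.055 rad, so they agree.
- **Key:** I tried key_a, from the middle peg, first because the recess measured about 23 mm across, which suits its tube. It went down with no real resistance and stopped hard at tool height 0.263 m, the height expected when it sits on the seat. Pressing 3 mm further did not move it and raised the force to about 21 N; I eased that to about 13 N.
- **Other keys:** key_b and key_c were never touched, and nothing had to be put back on the rail. In the last view both are on their pegs.
- **Rest of the bench:** Nothing that shows in the last view has moved; the petri dish and one spare rotor were hidden or cropped there.

Two small disagreements came up:
- **Key position in the jaws:** The estimates along the handle differed by 1 to 4 mm. Shifting the tool about 2 mm in +x while lowering took the side force away.
- **Dial grip:** The grip on the dial was about 5 mm off its axis, which I allowed for in the turn.

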